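Lock a blood-tube rack onto the mixer with its cam lock

ROBOT

A 6-joint arm with a two-finger parallel gripper is mounted at the origin on the work surface. World frame = base frame: x ahead of the robot, y to its left, z up, the work surface at z = 0. Lengths are in m, angles in degrees, forces in N, time in s.
With the tool pointing down it reaches from about 0.25 to 0.725 m from the base axis. Payload 9.7 kg.
Tool frame: the origin (TCP) lies between the finger pads; the fingertips stand 19 mm ahead of it and the grasp point (between the pads) is the TCP; x points along the fingers, y is the direction in which the jaws open and shut, and the axes are right-handed (so a half turn about x gives the same grasp; the last joint's range is limited). The gripper opens to 85 mm and grips with 20 to 120 N. Pads are 22 mm wide; open, the fingers measure 114 mm over their backs; the gripper's body (76 mm by 85 mm) begins 54 mm behind the grasp point. The pads swing forward as they close: fully open they stand 13 mm farther back than shut.
Start: joints at [75.974, 4.979, 10.078, 95.1, 0, 90], TCP at [0.133, 0.534, 0.25] pointing down, gripper open.
Joint ranges: [-179.16, 179.16], [-48.56, 103.87], [-65.8, 70.77], [-126.05, 130.52], [-82.76, 87.17], [-180, 180]. Speed limits (degrees/s): [127.2, 127.2, 147.25, 180, 180, 180].

INTERFACE

Orientations are given as [roll, pitch, yaw] about the fixed x, y, z axes, in that order (R = Rz(yaw) Ry(pitch) Rx(roll)).
In Python, from workcell import bot gives the robot as it stands. The module is installed in compiled form; this text tells all that it offers.
- The arm moves only by the shell command python3 -m handwheel 'ROWS' [FORCE]. ROWS is JSON, a list of rows, each a list of 7 numbers: the turn, a rotation vector about the tool's x, y, z in degrees, then the shift along the tool's x, y, z in m, then the closure, from -1 (fully open) to 1 (shut), so that 0 is half open. In form: [[ax, ay, az, dx, dy, dz, fingers], ...]. A call has 1 to 20 rows; each row is the pose to reach, as a shift and turn from the pose commanded when the call began, along the tool's axes at that moment; what a row does not reach only later rows make up. A row lasts 1/8 s, in which the tool goes at most 62.5 mm and 10.7 degrees, less where a joint would pass 70% of its speed; a pose out of reach is approached as far as the arm can. A call with a gripper value outside its range is refused whole. The fingers move at their own pace and stop on an object; FORCE is the grip in N (left out, the last holds). Time passes only in rows, so rows that repeat a pose let the fingers close. It gives the time, the measured TCP pose, the force and the opening at its end, in the units of the state.
- bot.get_obs(): the state, without advancing time (a new reading comes with each control period).
- bot.camera(name): name is "side" or "top"; returns a dict with "frame" (420x560x3 uint8, red, green, blue), "fx", "fy", "cx", "cy" (pixels), "k1" (the pictures are not rectified: a ray, as slopes to the right and down, at radius r is drawn at 1 + k1 r^2 times it, then the intrinsics apply), "R" (3x3) and "t" (3): a world point X has camera coordinates R X + t. Camera axes: x right, y down, z forward; pixel columns grow to the right and rows downward; lengths in m; the calibration is good to about 2 mm. A picture is of the moment at which its call begins. There is no depth.
- bot.job_done(): hands the job in, once; it reports no verdict.
Trained networks look in a picture, given as the dict that the camera call returned (one of the last four; its "shot" number tells which), for a name from the list of things; names that differ only in an ending like _2 or _b are one class to them, and where a whole thing is asked for, a point or a joint stands for the part that bears it (a point fixed in the world has none). Each returns a list of dicts, best first, with "conf" (0 to 1); they miss things now and then, are a little off and sometimes report something else, mostly with a low value. They report only what shows in the picture. A call takes as long as a camera call. They do not tell look-alikes from the thing itself.
- bot.look_for(name, picture): "bbox" ([left, top, width, height] as shares, 0 to 1, of the picture: columns of its width, rows of its height, round what is visible of it).
- bot.tip_of(name, picture): "centre" ([column, row] as shares, 0 to 1, of the picture: columns of its width, rows of its height: a listed point, or the origin of a listed thing).
The state is a dict: "time": time; "q": joint angles; "qd": joint speeds; "joint_efforts": joint torques, N m; "ee_pos": TCP position; "tcp_rot": TCP orientation; "wrist_force": force on the tool from outside, world axes, zero at the start; "torque": the same for the moment, N m; "opening": finger opening in m.
Only numpy, scipy, OpenCV 4.12 (cv2) and the standard library are available. Lean on these libraries where they do the work, as an engineer would, in place of code of your own. Each camera call takes 0.05 s, during which the arm holds its last target.

TASK

Take the tube rack by its handle, lower it upright into the cradle on the tube mixer with its headed stud towards the cam lock, and press it down until it is fully home under the spring catches. Then turn the cam lock clockwise, seen from above, through its quarter turn until the curved hook has drawn the stud in and the rack is tight against the rubber stop, and let go. Do not knock the bottle, jar or tray about.

Things in the scene. Friction and masses are not known exactly. Their poses are not given: they have to be found in the camera images.
- mixer: Fixed low white bench machine (tube mixer), 300 x 165 mm, with an aluminium platform on top 48 mm above the bench. Origin: centre of its underside; its x axis runs along its length from the cam lock (axis at x = -65 mm, y = 0) to the rack cradle (x = +4 to +121 mm). Its z is up.
- cradle (a point): Centre of the cradle's floor: mixer x = +62 mm, z = 48 mm, axes as the mixer's. Two side guides (inner faces y = +/-33.5 mm) and a rear wall (59 mm along +x), 26 mm high with sloping lead-ins up to 35 mm; open at the top and towards the cam. Slippery. Four black spring catches in the guides hold the rack's base about 16 mm up until pushed past (5 to 10 N beyond its weight), then snap out over it.
- seat (a point): Point on the platform where the rack's origin lies when it is tight: mixer x = +56 mm, y = 0, z = 48 mm, axes as the mixer's. Lower the rack in with its origin 2.5 to 9.5 mm further along +x than this (6 mm is best), its axes parallel to the mixer's; it has 1.5 mm of play on either side.
- cam (a joint): Cam lock angle, rad, about the vertical: 0 = open, grows clockwise from above, 1.7 = end stop. Starts at 0 to 0.3, where the stud can come straight down before its mouth. The steel hook (10 to 17 mm above the platform, reaching 54 mm from the axis) meets the stud's neck at about 0.6, draws it in until 1.3, then keeps its radius. Stays where left; takes under 0.3 N m.
- cam_grip (a point): Centre of the cam lock's grey wing grip, on the cam's axis, 51 mm above the platform (99 mm above the bench). The wing is a bar 58 mm long along its own y axis, 12 mm thick along its own x axis and 30 mm high (15 mm above and below this point); it turns with the cam. At cam = 0 its axes are parallel to the mixer's.
- stop (a joint): Travel in m of the sprung rubber stop (two small black pads, 16 mm wide, low at the cradle's front, either side of the stud's path): 0 = free, about 0.0022 when the rack is drawn tight; 4 N per mm.
- rack: Loose white rack with ten short red-capped tubes (all one rigid piece), 0.45 kg. Origin: centre of the underside of its base plate, 110 x 64 x 10 mm (x, y, z). The upper body is 54 mm wide, tube caps end 76 mm up. A flat steel lug reaches out of its -x end and carries the upright headed stud.
- rack_grip (a point): Centre of the rack's handle bar, 110 mm above the rack's underside: 70 mm long along the rack's x, 12 mm thick along its y, 28 mm high (top 124 mm above the underside).
- stud (a point): Middle of the stud's head, 93 mm from the rack's origin along its -x axis, 22 mm above its underside: neck 8 mm diameter, head 16 mm diameter, 6 mm thick, on a lug 16 mm wide.
- bottle: Bystander: white plastic bottle, 66 mm diameter, 130 mm high; origin at the centre of its underside.
- jar: Bystander: clear glass jar, 70 mm diameter, 100 mm high; origin at the centre of its underside.
- tray: Bystander: empty grey plastic tray, 70 x 120 x 35 mm; origin at the centre of its underside.
Mind the look-alikes: they are no part of the job. What is shaped like the rack but blue or purple is not meant.

How it is judged (in metres and radians):
On the way, in this order (a step that is already met when the one before it is completed fails the run):
1. the rack is fully down in the cradle while the cam lock is still open (z of rack in the frame of seat between -0.003 and 0.003 m and horizontal distance between rack and seat below 0.014 m and value of joint cam below 0.5 rad), for 0.2 s.
2. the cam lock is turned home and has drawn the rack against the stop (value of joint cam above 1.3 rad and value of joint stop above 0.0015 m), for 0.2 s.
At the end, for the whole second after the job is handed in: The cam lock is turned past 1.3 rad, the sprung stop is pushed in by more than 1.5 mm, the rack stands upright, flat on the platform (within 3 mm), within 3 mm of its tight place, its stud within 31 mm of the cam's axis, released and at rest (all of step 2 and z of rack in the frame of seat between -0.003 and 0.003 m and horizontal distance between rack and seat below 0.003 m and horizontal distance between stud and cam_grip below 0.031 m and angle between rack's own z axis and vertical below 0.04 rad and linear speed of rack below 0.01 m/s); the robot touches nothing.
It fails at once if the bottle, jar or tray is moved more than 30 mm (distance of any of bottle, jar, tray from where it was at the start of the episode above 0.03 m).
It fails at once if the rack is tipped more than 0.6 rad (angle between rack's own z axis and vertical above 0.6 rad).
It also fails if it takes over 51 s, if anything falls off the work surface, if the arm or the gripper's body presses on something with over 40 N, if the wrist force passes 120 N, or if a joint passes its speed limit or range.

## Working session

There is one attempt and no reset: what is moved stays moved. The work goes in short steps, Python scripts to look and compute and a shell command to move; the robot and the scene stay as the last step left them, time stands still between calls to the robot, and variables do not carry over. Pictures are saved under pics/ and viewed, and the job is handed in when it is done.

```bash
mkdir -p pics; cat > h.py <<'E'
import numpy as np, cv2
from workcell import bot
def K(p): return np.array([[p['fx'],0,p['cx']],[0,p['fy'],p['cy']],[0,0,1.]])
def ray(p,uv):
    d=np.array([p['k1'],0,0,0,0.])
    n=cv2.undistortPoints(np.array([[uv]],float),K(p),d)[0,0]
    R=np.array(p['R']);t=np.array(p['t'])
    return -R.T@t, R.T@np.array([n[0],n[1],1.])
def atz(p,uv,z):
    o,d=ray(p,uv); return o+d*(z-o[2])/d[2]
def proj(p,X):
    X=np.asarray(X,float).reshape(-1,3)
    r,_=cv2.Rodrigues(np.array(p['R'],float))
    return cv2.projectPoints(X,r,np.array(p['t'],float),K(p),np.array([p['k1'],0,0,0,0.]))[0][:,0]
def tri(ps,uvs):
    A=np.zeros((3,3));b=np.zeros(3)
    for p,uv in zip(ps,uvs):
        o,d=ray(p,uv);d/=np.linalg.norm(d);M=np.eye(3)-np.outer(d,d);A+=M;b+=M@o
    return np.linalg.solve(A,b)
def save(p,n): cv2.imwrite(f'pics/{n}.png',cv2.cvtColor(p['frame'],cv2.COLOR_RGB2BGR))
E
python3 - <<'E'
from h import *
np.set_printoptions(precision=4,suppress=True)
s=bot.camera('side');t=bot.camera('top');save(s,'s0');save(t,'t0')
print(bot.get_obs())
for p in (s,t):
    print('cam',-np.array(p['R']).T@p['t'],p['k1'],p['fx'])
    for n in ['mixer','rack','rack_grip','stud','cam_grip','bottle','jar','tray','cradle','seat']:
        for d in bot.tip_of(n,p)[:4]:
            uv=np.array(d['centre'])*[560,420]
            print(n,round(d['conf'],2),uv)
E
```

```text
{'time': 0.1, 'q': array([75.9756,  5.0062, 10.0404, 95.0986,  0.0002, 90.0013]), 'qd': array([ 0.0476, -0.0501,  0.0502,  0.0057, -0.0411, -0.0125]), 'joint_efforts': array([  0.0007, -52.1562,  46.5652,   0.0159,   0.    ,  -0.    ]), 'ee_pos': array([0.1332, 0.5334, 0.2497]), 'tcp_rot': array([ -90.2003,   89.9357, -104.2259]), 'wrist_force': array([-0.1455,  0.2768,  0.6059]), 'torque': array([ 0.0223,  0.005 , -0.0159]), 'opening': 0.08554393105186354}
cam [ 0.3391 -1.0337  0.9714] -0.022667803242841556 414.01761038849094
mixer 0.83 [288.792 186.69 ]
rack 0.97 [289.408 253.89 ]
rack 0.97 [242.312 286.02 ]
rack 0.91 [243.6   340.116]
rack 0.71 [357.504 269.892]
rack_grip 0.95 [289.688 233.52 ]
rack_grip 0.83 [239.624 259.812]
rack_grip 0.71 [197.792 162.498]
rack_grip 0.66 [238.616 317.52 ]
stud 0.77 [239.512 370.692]
stud 0.76 [354.312 243.306]
stud 0.69 [210.    167.286]
stud 0.66 [210.616 280.014]
cam_grip 0.62 [308.    178.584]
cam_grip 0.46 [273.112 163.716]
bottle 0.56 [279.888 150.78 ]
jar 0.92 [325.696 335.412]
tray 0.95 [358.4   216.006]
cradle 0.97 [305.312 176.316]
seat 0.8 [303.8  178.08]
cam [ 0.3709 -0.0181  1.2291] -0.03552112485437829 388.2741232568061
mixer 0.76 [223.776 195.006]
rack 0.88 [208.096 298.41 ]
rack 0.8 [357.   157.08]
rack 0.73 [333.088 210.294]
rack 0.63 [364.504 259.686]
rack_grip 0.87 [438.424 266.994]
rack_grip 0.78 [335.216 207.312]
rack_grip 0.62 [365.4   144.606]
rack_grip 0.61 [203.784 299.88 ]
stud 0.84 [364.112 294.294]
stud 0.79 [325.416 240.702]
stud 0.76 [175.672 290.22 ]
stud 0.7 [455.112 273.084]
cam_grip 0.52 [213.584 215.88 ]
bottle 0.59 [144.424 203.616]
jar 0.86 [425.6   201.012]
jar 0.45 [337.176 207.312]
tray 0.75 [285.488 132.384]
cradle 0.6 [223.384 178.29 ]
seat 0.71 [227.696 179.592]
```

View pics/s0.png

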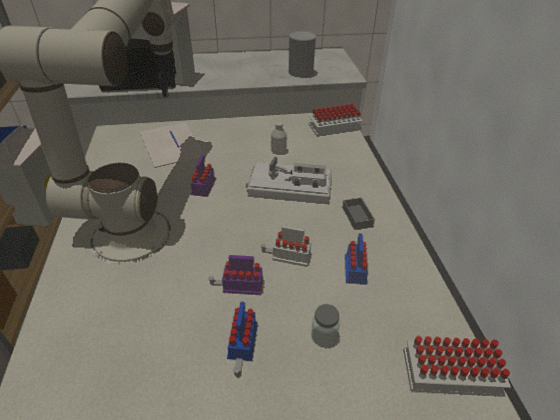

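View pics/t0.png

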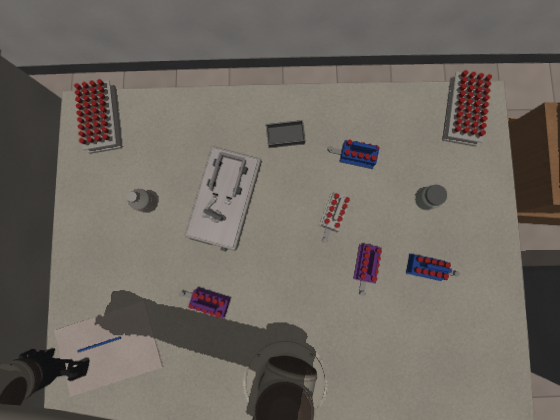

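The side view shows the white rack at about (292,245) with its stud at (264,248), and the mixer at (290,182). In the top view the rack is at (336,211) with its stud at (325,240), and the mixer is at (224,197) with the cam towards the bottom. I'll zoom in next.

```bash
python3 - <<'E'
from h import *
a=cv2.imread('pics/t0.png');b=cv2.imread('pics/s0.png')
c1=cv2.resize(a[140:260,180:360],None,fx=4.4,fy=4.4,interpolation=cv2.INTER_CUBIC)
c2=cv2.resize(b[145:275,240:345],None,fx=4.6,fy=4.6,interpolation=cv2.INTER_CUBIC)
cv2.imwrite('pics/t0z.png',c1);cv2.imwrite('pics/s0z.png',c2)
E
```

```text
(no output)
```

View pics/t0z.png

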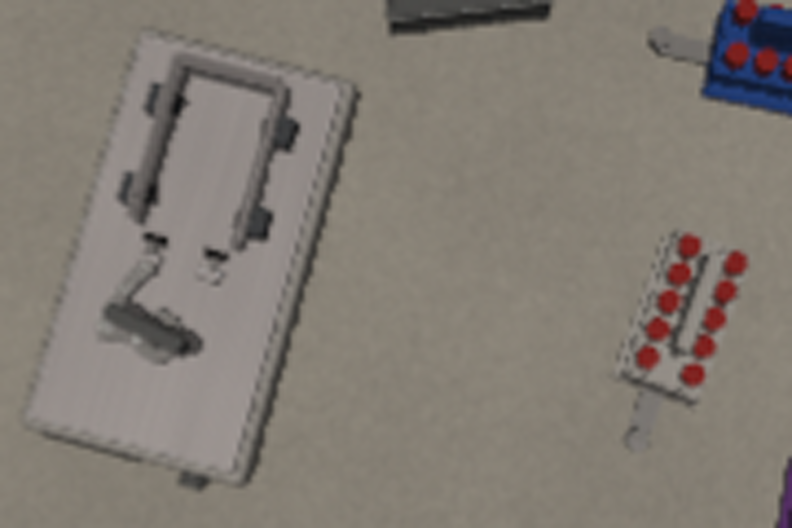

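View pics/s0z.png

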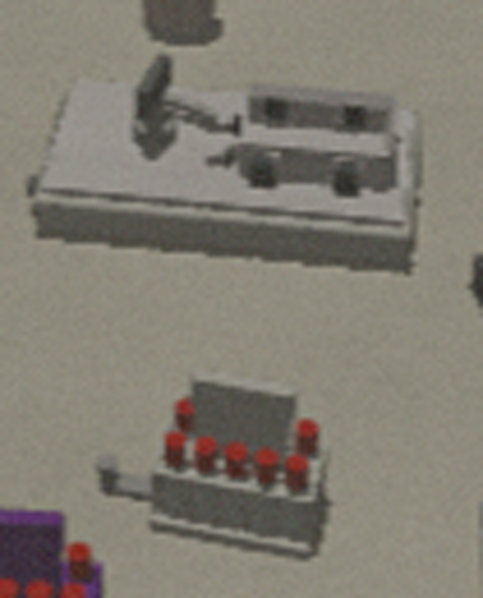

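```bash
python3 - <<'E'
from h import *
np.set_printoptions(precision=4,suppress=True)
s=bot.camera('side');t=bot.camera('top')
# mixer corners top
C=np.array([(148,28),(356,82),(243,486),(25,424)])/4.4+[180,140]
P=np.array([atz(t,c,0.046) for c in C]);print(P)
for i in range(4): print(np.linalg.norm(P[i]-P[(i+1)%4]))
print('c',P.mean(0))
a=P[0]+P[1]-P[2]-P[3];print('yaw',np.degrees(np.arctan2(a[1],a[0])))
b=P[0]+P[3]-P[1]-P[2];print('yaw by short',np.degrees(np.arctan2(-b[0],b[1])))
# rack caps
for p,(x0,y0,x1,y1),nm in((t,(315,185,355,235),'t'),(s,(262,222,322,262),'s')):
    f=p['frame'].astype(int);m=((f[...,0]-f[...,1]>50)&(f[...,0]-f[...,2]>50)).astype(np.uint8)
    mm=np.zeros_like(m);mm[y0:y1,x0:x1]=m[y0:y1,x0:x1]
    n,l,st,ce=cv2.connectedComponentsWithStats(mm)
    print(nm);print(np.c_[ce[1:],st[1:,4]])
    if nm=='t':
        Q=np.array([atz(p,c,.075) for c in ce[1:]]);print(Q);print(Q.mean(0))
        d=Q[:,:2]-Q[:,:2].mean(0);u,_,v=np.linalg.svd(d);print(np.degrees(np.arctan2(v[0,1],v[0,0])));print(d@v.T)
E
```

```text
[[0.7205 0.2129 0.046 ]
 [0.6779 0.0637 0.046 ]
 [0.3933 0.1437 0.046 ]
 [0.4381 0.2962 0.046 ]]
0.15515344331712808
0.29553934878800914
0.158928153130145
0.2944211449170319
c [0.5574 0.1791 0.046 ]
yaw -16.053718698373114
yaw by short -16.155478740054505
t
[[336.4706 195.3529  17.    ]
 [346.9    199.3     20.    ]
 [334.     201.7895  19.    ]
 [344.4706 205.6471  17.    ]
 [331.7222 207.8333  18.    ]
 [342.1    212.05    20.    ]
 [329.1111 214.2778  18.    ]
 [339.7222 218.2778  18.    ]
 [326.8889 220.7222  18.    ]
 [337.2105 224.6316  19.    ]]
[[ 0.5531 -0.1647  0.075 ]
 [ 0.5407 -0.1956  0.075 ]
 [ 0.5337 -0.1567  0.075 ]
 [ 0.5216 -0.1876  0.075 ]
 [ 0.5156 -0.1493  0.075 ]
 [ 0.5024 -0.1799  0.075 ]
 [ 0.4963 -0.141   0.075 ]
 [ 0.4839 -0.1722  0.075 ]
 [ 0.4771 -0.1338  0.075 ]
 [ 0.465  -0.1641  0.075 ]]
[ 0.5089 -0.1645  0.075 ]
157.43552994328928
[[-0.0409  0.0167]
 [-0.0412 -0.0165]
 [-0.0199  0.0167]
 [-0.0206 -0.0165]
 [-0.0003  0.0165]
 [ 0.0001 -0.0167]
 [ 0.0207  0.0169]
 [ 0.0202 -0.0167]
 [ 0.0412  0.0161]
 [ 0.0407 -0.0165]]
s
[[279.875  233.125    8.    ]
 [306.2857 237.5     14.    ]
 [277.5    240.2857  14.    ]
 [284.1333 241.5333  15.    ]
 [290.8824 242.5882  17.    ]
 [297.6923 244.      13.    ]
 [304.0667 245.4     15.    ]]
```

```bash
cat > ov.py <<'E'
from h import *
def T(x,y,yaw,pts,z=0):
    a=np.radians(yaw);p=np.asarray(pts,float)
    return np.c_[x+p[:,0]*np.cos(a)-p[:,1]*np.sin(a),y+p[:,0]*np.sin(a)+p[:,1]*np.cos(a),p[:,2]+z]
def rect(x0,x1,y0,y1,z): return [(x0,y0,z),(x1,y0,z),(x1,y1,z),(x0,y1,z),(x0,y0,z)]
MIX=[rect(-.15,.15,-.0825,.0825,0),[(.004,.0335,.074),(.121,.0335,.074),(.121,-.0335,.074),(.004,-.0335,.074)],
[(.004,.0335,.048),(.121,.0335,.048),(.121,-.0335,.048),(.004,-.0335,.048)]]
RACK=[rect(-.055,.055,-.032,.032,0),rect(-.055,.055,-.032,.032,.01),rect(-.035,.035,-.006,.006,.124),[(-.093,0,.0),(-.093,0,.025)]]
def draw(p,items,box,f,name):
    x0,y0,x1,y1=box
    im=cv2.cvtColor(p['frame'],cv2.COLOR_RGB2BGR)[y0:y1,x0:x1]
    im=cv2.resize(im,None,fx=f,fy=f,interpolation=cv2.INTER_CUBIC)
    for pose,lines,col in items:
        for L in lines:
            uv=(proj(p,T(*pose[:3],L,*(pose[3:])))-[x0,y0]+.5)*f-.5
            cv2.polylines(im,[np.round(uv*8).astype(np.int32)],False,col,1,cv2.LINE_AA,3)
    cv2.imwrite(f'pics/{name}.png',im)
E
python3 - <<'E'
from ov import *
s=bot.camera('side');t=bot.camera('top')
it=[((.5574,.1791,-16.1),MIX,(0,255,0)),((.509,-.1645,-22.56),RACK,(255,255,0))]
draw(t,it,(180,140,360,260),4.4,'t1');draw(s,it,(240,145,345,275),4.6,'s1')
caps=[(x,y,.075) for x in np.arange(-2,3)*.0205 for y in(.0166,-.0166)]
print(np.c_[proj(s,T(.509,-.1645,-22.56,caps))])
E
```

```text
[[278.71172963 232.39795833]
 [275.97974247 239.85808027]
 [285.17537498 233.60943925]
 [282.56174046 241.1148132 ]
 [291.67556969 234.8274544 ]
 [289.18174495 242.37837868]
 [298.21239704 236.05201395]
 [295.83984525 243.64878635]
 [304.78593596 237.28312716]
 [302.53612605 244.9260448 ]]
```

View pics/t1.png

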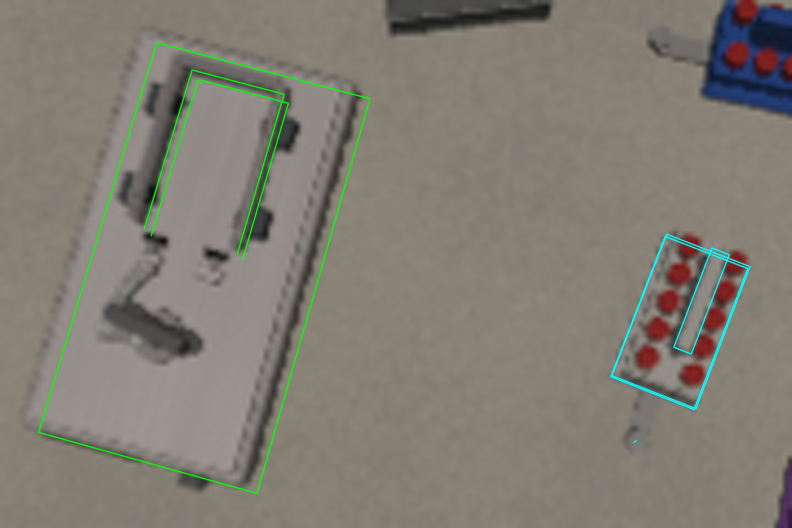

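View pics/s1.png

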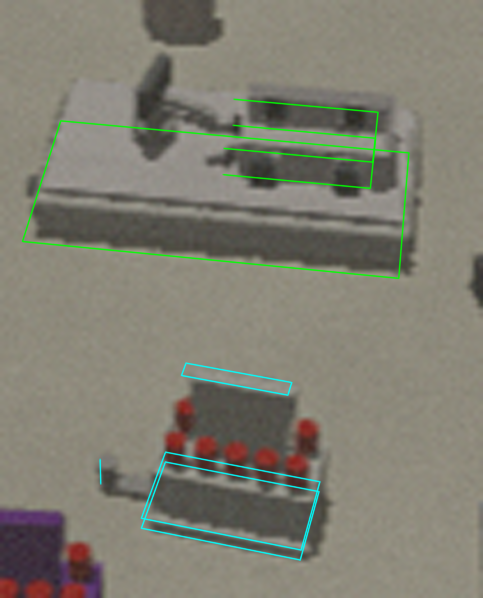

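```bash
python3 - <<'E'
from ov import *
s=bot.camera('side');t=bot.camera('top')
pose=(.5600,.1825,-16.1)
it=[(pose,MIX,(0,255,0))]
draw(t,it,(180,140,270,260),5,'t2');draw(t,[],(205,140,265,230),8,'t2r');draw(s,it,(240,150,345,215),7,'s2')
E
```

```text
(no output)
```

View pics/t2.png

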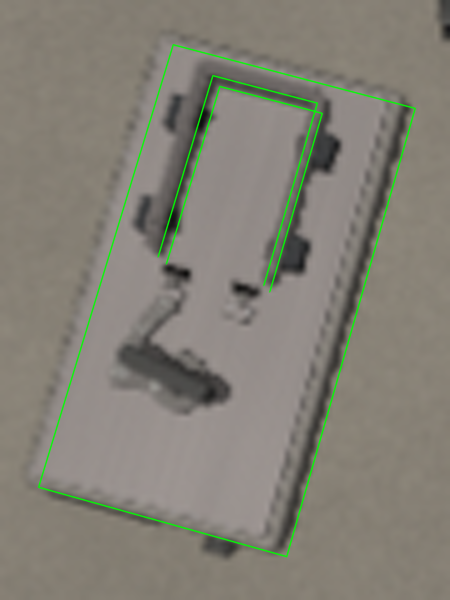

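View pics/t2r.png

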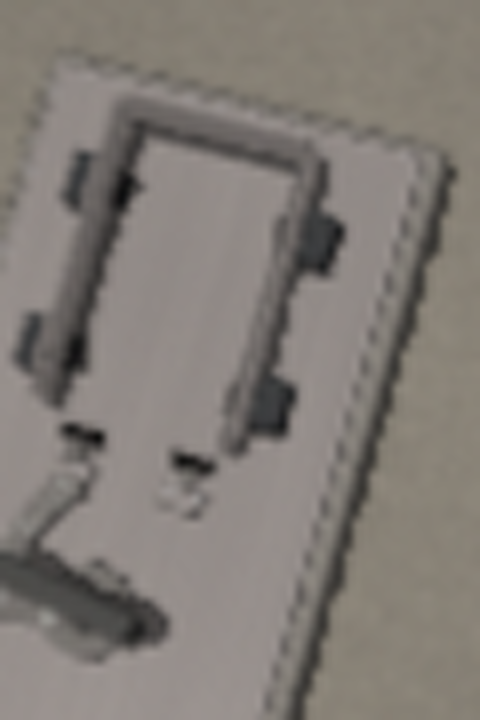

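View pics/s2.png

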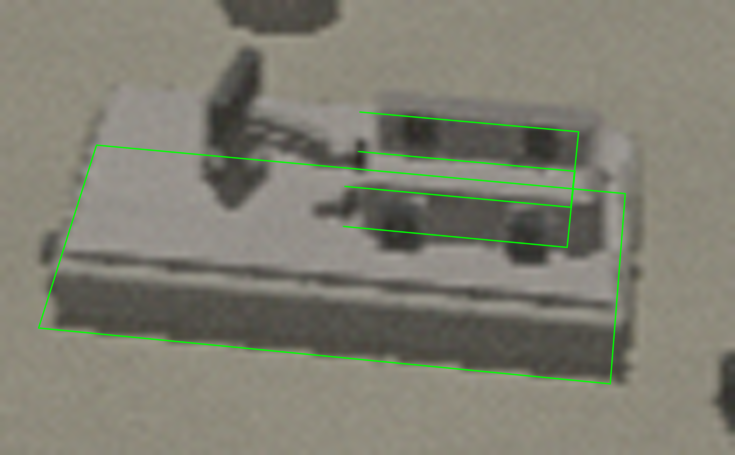

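```bash
python3 - <<'E'
from ov import *
np.set_printoptions(precision=4,suppress=True)
s=bot.camera('side');t=bot.camera('top')
x,y,yaw=.5600,.1825,-16.1
a=np.radians(yaw);R=np.array([[np.cos(a),np.sin(a)],[-np.sin(a),np.cos(a)]])
def loc(p,uv,z): return R@(atz(p,uv,z)[:2]-[x,y])
f=lambda u,v:(205+(u+.5)/8-.5,140+(v+.5)/8-.5)
for n,uv,z in [('padL',(82,437),.056),('padR',(192,465),.056),('Lfront',(62,405),.076),('Lrear',(145,140),.076),('Rfront',(228,440),.083),('Rrear',(290,165),.083),
 ('outRtopedge',(445,165),.04),('outRbot',(455,170),.0),('outRbot2',(300,710),0.0),('outTL',(60,62),.045),('outerRearWall Ltop',(122,98),.08),('Router',(322,160),.08)]:
    print(n,loc(t,f(*uv),z))
for n in ['cam_grip','cradle','seat','mixer']:
  for nm,p in(('t',t),('s',s)):
    for d in bot.tip_of(n,p)[:2]:
        print(n,nm,round(d['conf'],2),loc(p,np.array(d['centre'])*[560,420],{'cam_grip':.099,'mixer':0}.get(n,.048)))
E
```

```text
padL [-0.0008  0.0239]
padR [-0.0001 -0.0202]
Lfront [0.0068 0.0301]
Lrear [0.1137 0.029 ]
Rfront [ 0.0096 -0.0358]
Rrear [ 0.1172 -0.0289]
outRtopedge [ 0.1421 -0.0797]
outRbot [ 0.1502 -0.0787]
outRbot2 [-0.0773 -0.0787]
outTL [0.1418 0.0779]
outerRearWall Ltop [0.1264 0.0413]
Router [ 0.1229 -0.0395]
cam_grip t 0.77 [-0.071  -0.0022]
cam_grip s 0.48 [-0.058   0.0041]
cam_grip s 0.22 [ 0.0661 -0.0377]
cradle t 0.8 [0.0624 0.0091]
cradle s 0.81 [0.0761 0.003 ]
cradle s 0.5 [ 0.0527 -0.0011]
seat t 0.79 [0.0592 0.0034]
seat s 0.7 [ 0.0678 -0.01  ]
mixer t 0.55 [0.0189 0.0135]
mixer s 0.76 [0.0003 0.0067]
```

```bash
cat >> h.py <<'E'
from scipy.spatial.transform import Rotation as Ro
def pose():
    o=bot.get_obs();return np.array(o['ee_pos']),Ro.from_euler('xyz',o['tcp_rot'],degrees=True),o
def plan(target,yaw_y,base=None):
    """tool down, tool y along world angle yaw_y(deg). returns row turn & shift in current (measured) tool frame"""
    p,R,o=pose()
    x=np.array([0,0,-1.]);y=np.array([np.cos(np.radians(yaw_y)),np.sin(np.radians(yaw_y)),0]);
    G=Ro.from_matrix(np.c_[x,y,np.cross(x,y)])
    print('turn',(R.inv()*G).as_rotvec(degrees=True).round(2),'shift',R.inv().apply(np.array(target)-p).round(4))
def st():
    p,R,o=pose();m=R.as_matrix()
    print('t',o['time'],'p',p.round(4),'xax',m[:,0].round(3),'yang',np.degrees(np.arctan2(m[1,1],m[0,1])).round(2),'q',o['q'].round(1),'F',o['wrist_force'].round(1),'T',o['torque'].round(2),'op',round(o['opening'],4))
E
python3 - <<'E'
from h import *
st()
r=-22.56
plan([.511,-.165,.23],r+90);plan([.511,-.165,.23],r-90)
E
```

```text
t 1.9 p [0.1333 0.5336 0.2503] xax [ 0. -0. -1.] yang 75.97 q [76.   5.  10.1 95.1 -0.  90. ] F [ 0.1 -1.2 -0. ] T [ 0.02 -0.04  0.02] op 0.0854
turn [8.53 0.   0.  ] shift [ 0.0203 -0.5863  0.5357]
turn [-171.47   -0.      0.  ] shift [ 0.0203 -0.5863  0.5357]
```

```bash
python3 -m handwheel '[[8.53,0,0,0.02,-0.5863,0.5357,-1],[8.53,0,0,0.02,-0.5863,0.5357,-1],[8.53,0,0,0.02,-0.5863,0.5357,-1],[8.53,0,0,0.02,-0.5863,0.5357,-1],[8.53,0,0,0.02,-0.5863,0.5357,-1],[8.53,0,0,0.02,-0.5863,0.5357,-1],[8.53,0,0,0.02,-0.5863,0.5357,-1],[8.53,0,0,0.02,-0.5863,0.5357,-1],[8.53,0,0,0.02,-0.5863,0.5357,-1],[8.53,0,0,0.02,-0.5863,0.5357,-1],[8.53,0,0,0.02,-0.5863,0.5357,-1],[8.53,0,0,0.02,-0.5863,0.5357,-1],[8.53,0,0,0.02,-0.5863,0.5357,-1],[8.53,0,0,0.02,-0.5863,0.5357,-1],[8.53,0,0,0.02,-0.5863,0.5357,-1],[8.53,0,0,0.02,-0.5863,0.5357,-1],[8.53,0,0,0.02,-0.5863,0.5357,-1]]' 40
python3 - <<'E'
from ov import *
st()
plan([.511,-.165,.11],67.44)
s=bot.camera('side');t=bot.camera('top');save(s,'s3');save(t,'t3')
draw(s,[],(240,120,345,275),4.4,'s3z');draw(t,[],(280,140,400,260),4.4,'t3z')
E
```

```text
time: 4.03
ee_pos: [0.5108, -0.1642, 0.2308]
tcp_rot: [7.4, 90.0, -15.1]
wrist_force: [0.3, -0.7, 0.3]
opening: 0.0854
t 4.025 p [ 0.5108 -0.1642  0.2308] xax [ 0.001 -0.    -1.   ] yang 67.52 q [-17.8   2.7   5.5  92.8   0.    4.7] F [ 0.3 -0.7  0.3] T [ 0.05 -0.02 -0.05] op 0.0854
turn [ 0.08  0.05 -0.01] shift [ 0.1208 -0.0007  0.0004]
```

View pics/s3z.png

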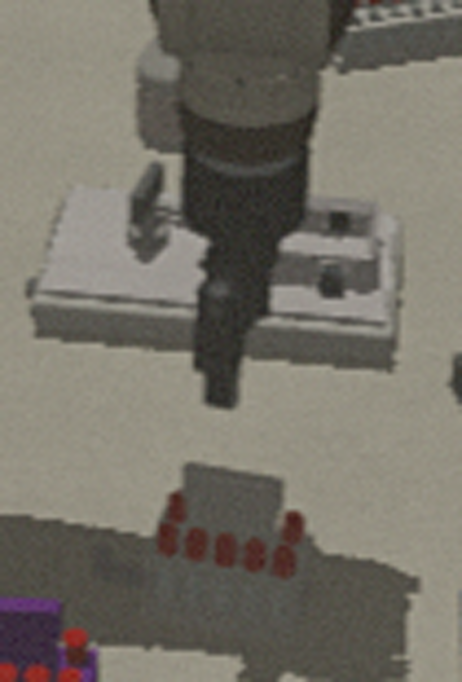

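View pics/t3z.png

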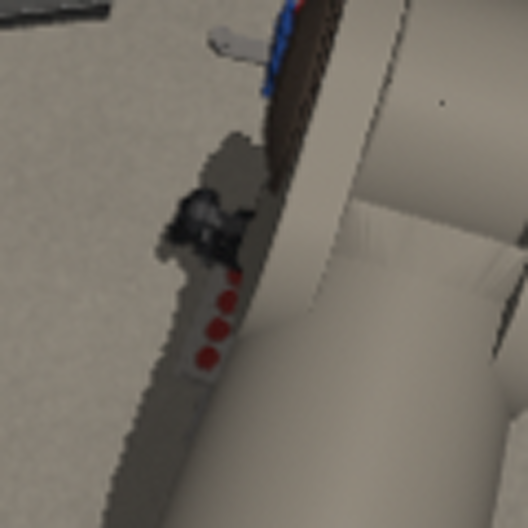

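```bash
python3 -m handwheel '[[0.08,0,0,0.04,-0.0007,0.0004,-1],[0.08,0,0,0.08,-0.0007,0.0004,-1],[0.08,0,0,0.105,-0.0007,0.0004,-1],[0.08,0,0,0.12,-0.0007,0.0004,-1],[0.08,0,0,0.12,-0.0007,0.0004,-1]]' 40
python3 - <<'E'
from ov import *
st()
s=bot.camera('side')
draw(s,[],(250,190,340,275),6,'s4z')
E
```

```text
time: 4.75
ee_pos: [0.5107, -0.1656, 0.1098]
tcp_rot: [-175.0, 89.9, 162.4]
wrist_force: [0.3, -0.1, 0.3]
opening: 0.0854
t 4.75 p [ 0.5107 -0.1656  0.1098] xax [-0.001  0.    -1.   ] yang 67.38 q [-18.    2.8  -7.7  79.5  -0.    4.7] F [ 0.3 -0.1  0.3] T [ 0.   -0.02  0.01] op 0.0854
```

View pics/s4z.png

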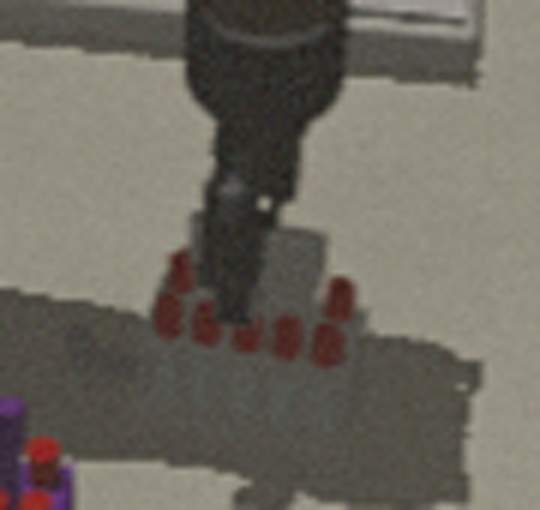

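```bash
python3 -m handwheel '[[0,0,0,0,0,0,1],[0,0,0,0,0,0,1],[0,0,0,0,0,0,1],[0,0,0,0,0,0,1],[0,0,0,0,0,0,1],[0,0,0,0,0,0,1],[0,0,0,0,0,0,1],[0,0,0,0,0,0,1]]' 60
python3 -c "
from h import *
st()"
```

```text
time: 5.8
ee_pos: [0.5112, -0.1658, 0.1104]
tcp_rot: [26.0, 90.0, 3.4]
wrist_force: [0.7, 1.6, 0.7]
opening: 0.0113
t 5.8 p [ 0.5112 -0.1658  0.1104] xax [ 0.  0. -1.] yang 67.37 q [-18.    2.8  -7.7  79.5   0.    4.7] F [0.7 1.6 0.7] T [ 0.21 -0.19  0.01] op 0.0113
```

```bash
python3 -m handwheel '[[0,0,0,-0.02,0,0,1],[0,0,0,-0.06,0,0,1],[0,0,0,-0.11,0,0,1],[0,0,0,-0.15,0,0,1],[0,0,0,-0.16,0,0,1],[0,0,0,-0.16,0,0,1]]' 60
python3 - <<'E'
from ov import *
st()
plan([.620,.1668,.27],90-16.1)
s=bot.camera('side')
draw(s,[],(220,120,360,275),4,'s5z')
E
```

```text
time: 6.55
ee_pos: [0.511, -0.1659, 0.2691]
tcp_rot: [-171.2, 89.9, 166.1]
wrist_force: [-0.7, -0.1, -6.2]
opening: 0.011
t 6.55 p [ 0.511  -0.1659  0.2691] xax [-0.001  0.    -1.   ] yang 67.36 q [-18.    3.7  10.9  97.2  -0.    4.7] F [-0.7 -0.1 -6.2] T [0.02 0.03 0.04] op 0.011
turn [-6.54 -0.07  0.01] shift [-0.001   0.349  -0.0275]
```

View pics/s5z.png

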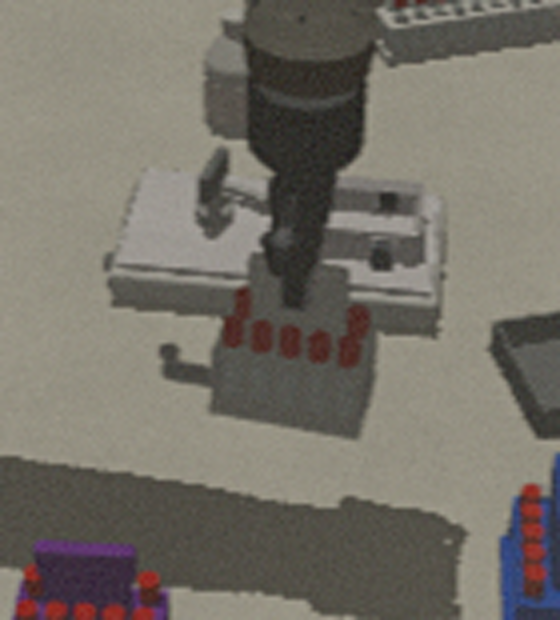

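```bash
python3 -m handwheel '[[-6.54,0,0,0,0.05,-0.004,1],[-6.54,0,0,0,0.1,-0.008,1],[-6.54,0,0,0,0.15,-0.012,1],[-6.54,0,0,0,0.2,-0.016,1],[-6.54,0,0,0,0.25,-0.02,1],[-6.54,0,0,0,0.30,-0.024,1],[-6.54,0,0,0,0.335,-0.0265,1],[-6.54,0,0,0,0.349,-0.0275,1],[-6.54,0,0,0,0.349,-0.0275,1],[-6.54,0,0,0,0.349,-0.0275,1]]' 60
python3 - <<'E'
from ov import *
st()
s=bot.camera('side');t=bot.camera('top')
p,R,o=pose();m=R.as_matrix();yaw=np.degrees(np.arctan2(m[1,1],m[0,1]))-90
it=[((.5604,.184,-16.1),MIX,(0,255,0)),((p[0],p[1],yaw,p[2]-.11),RACK,(255,255,0))]
draw(s,it,(220,90,360,220),5,'s6z');draw(t,it,(170,120,290,260),4.2,'t6z');
E
```

```text
time: 7.85
ee_pos: [0.6197, 0.1657, 0.2699]
tcp_rot: [-130.7, 89.9, -146.9]
wrist_force: [-0.9, -0.1, -4.5]
opening: 0.0108
t 7.85 p [0.6197 0.1657 0.2699] xax [-0.001 -0.001 -1.   ] yang 73.85 q [15.  19.  28.7 99.7 -0.  31.1] F [-0.9 -0.1 -4.5] T [-0.    0.01 -0.  ] op 0.0108
```

View pics/s6z.png

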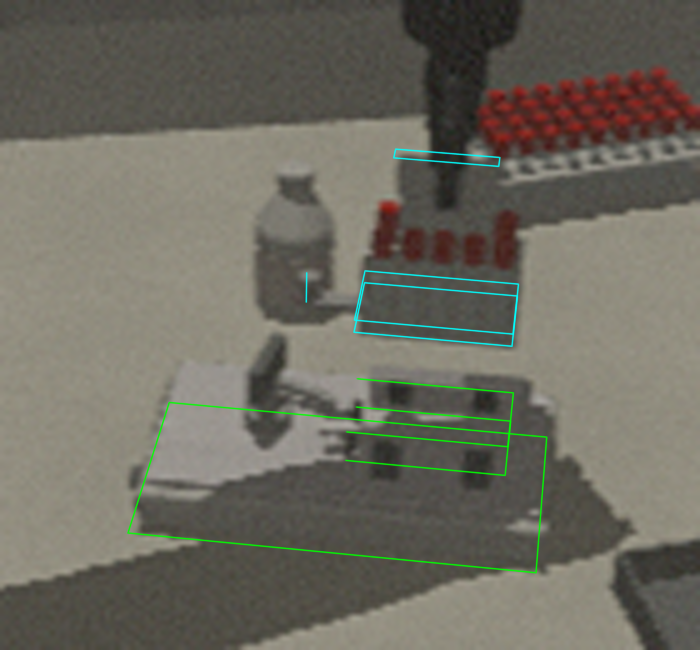

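View pics/t6z.png

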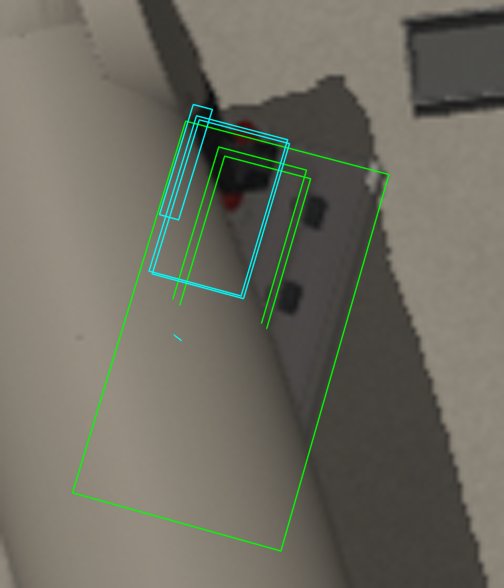

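```bash
python3 - <<'E'
from h import *
plan([.6225,.1657,.21],73.9)
E
```

```text
turn [-0.07  0.01  0.01] shift [0.0605 0.0008 0.0025]
```

```bash
python3 -m handwheel '[[0,0,0,0.02,0.0005,0.0025,1],[0,0,0,0.045,0.0005,0.0025,1],[0,0,0,0.06,0.0005,0.0025,1],[0,0,0,0.06,0.0005,0.0025,1],[0,0,0,0.06,0.0005,0.0025,1]]' 60
python3 - <<'E'
from ov import *
st()
s=bot.camera('side');t=bot.camera('top')
p,R,o=pose();m=R.as_matrix();yaw=np.degrees(np.arctan2(m[1,1],m[0,1]))-90
it=[((.5604,.184,-16.1),MIX,(0,255,0)),((p[0],p[1],yaw,p[2]-.11),RACK,(255,255,0))]
draw(s,it,(250,120,350,210),7.5,'s7z');draw(s,[],(250,120,350,210),7.5,'s7r');
E
```

```text
time: 8.57
ee_pos: [0.6227, 0.1665, 0.2115]
tcp_rot: [30.3, 89.9, 14.2]
wrist_force: [0.4, -0.0, -5.2]
opening: 0.0114
t 8.575 p [0.6227 0.1665 0.2115] xax [ 0.001  0.    -1.   ] yang 73.89 q [15.  17.7 20.5 92.7 -0.  31.1] F [ 0.4 -0.  -5.2] T [-0.02  0.    0.06] op 0.0114
```

View pics/s7z.png

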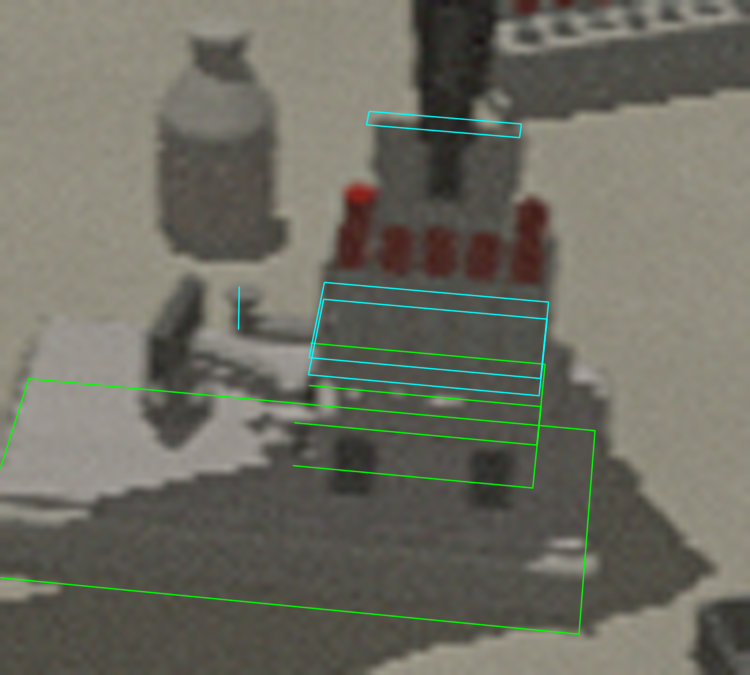

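View pics/s7r.png

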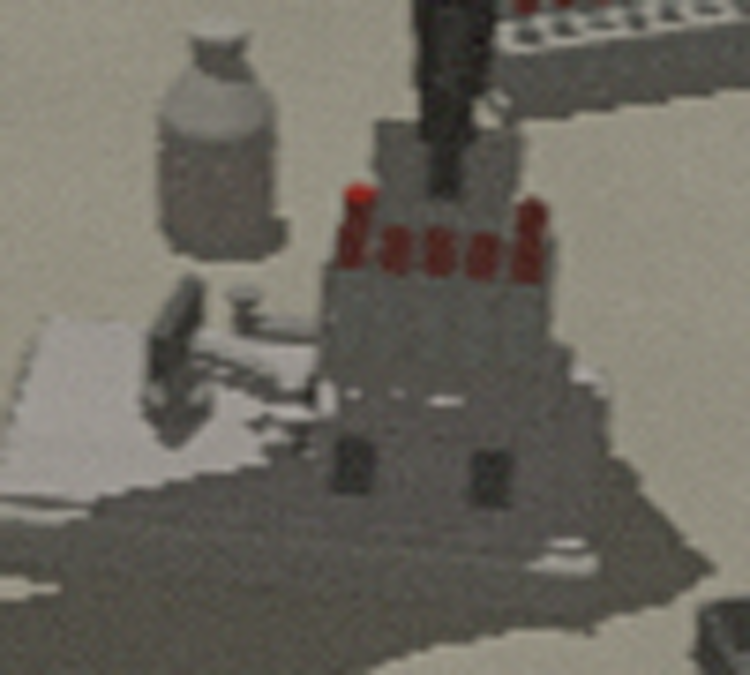

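```bash
python3 - <<'E'
from ov import *
s=bot.camera('side');t=bot.camera('top')
M=(.5604,.184,-16.1)
for n,X in dict(padF=(0,.022,.056),padN=(0,-.022,.056),cam=(-.065,0,.114),camb=(-.065,0,.084),cF=(.004,.0335,.083),rF=(.121,.0335,.083),rearO=(.125,-.04,.083)).items():
    print(n,proj(s,T(*M,[X])),proj(t,T(*M,[X])))
draw(s,[],(250,145,340,200),8.5,'s8')
im=cv2.imread('pics/s0.png')[145:205,250:340];cv2.imwrite('pics/s0zz.png',cv2.resize(im,None,fx=8.5,fy=8.5,interpolation=cv2.INTER_CUBIC))
E
```

```text
padF [[289.34070177 170.85859901]] [[214.98109779 193.97457707]]
padN [[287.91567754 177.85750829]] [[228.65407213 197.67474598]]
cam [[271.2817807  159.82262623]] [[212.07298836 214.04267987]]
camb [[271.29266388 166.5785867 ]] [[214.03775216 215.15328605]]
cF [[290.96909016 163.27677518]] [[210.03529661 190.27351528]]
rF [[322.37072065 166.08684231]] [[221.07595364 153.72801417]]
rearO [[322.28364865 178.03444028]] [[244.55197394 158.57212704]]
```

View pics/s0zz.png

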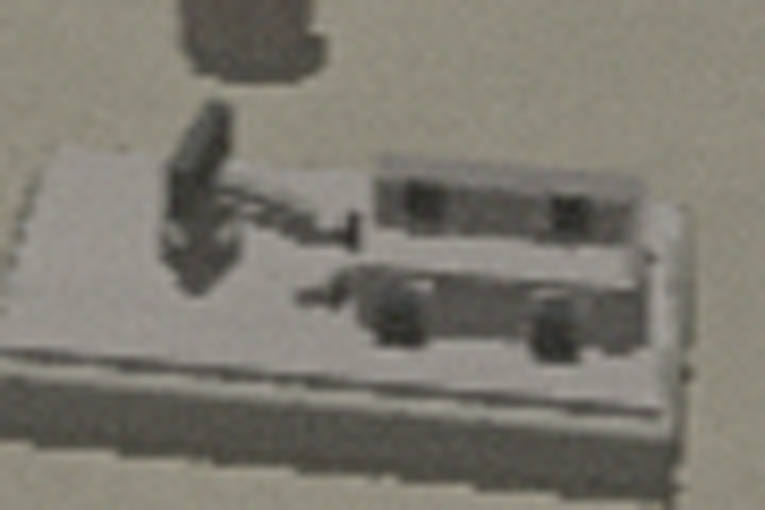

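```bash
python3 -m handwheel '[[0,0,0,0.01,0,0.001,1],[0,0,0,0.02,0,0.001,1],[0,0,0,0.025,0,0.001,1],[0,0,0,0.025,0,0.001,1]]' 60
python3 - <<'E'
from ov import *
st()
s=bot.camera('side')
f=s['frame'].astype(float)/255; s['frame']=(np.clip(f,0,1)**.6*255).astype(np.uint8)
p,R,o=pose();m=R.as_matrix();yaw=np.degrees(np.arctan2(m[1,1],m[0,1]))-90
draw(s,[],(265,145,335,205),10,'s9');
E
```

```text
time: 9.28
ee_pos: [0.6232, 0.1664, 0.1845]
tcp_rot: [-155.1, 89.9, -171.2]
wrist_force: [0.2, 0.9, -4.2]
opening: 0.0113
t 9.275 p [0.6232 0.1664 0.1845] xax [-0.001 -0.    -1.   ] yang 73.91 q [14.9 17.5 17.3 89.9  0.  31. ] F [ 0.2  0.9 -4.2] T [-0.05  0.01  0.01] op 0.0113
```

View pics/s9.png

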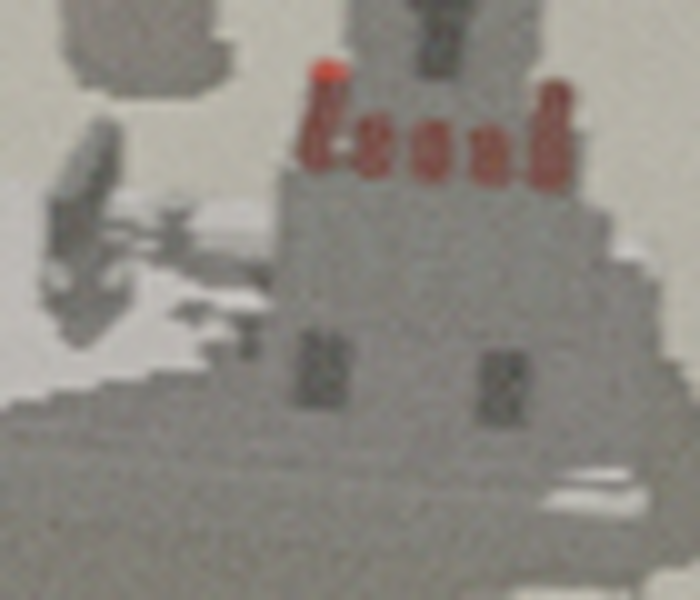

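```bash
python3 -m handwheel '[[0,0,0,0.003,0,0,1],[0,0,0,0.006,0,0,1],[0,0,0,0.009,0,0,1],[0,0,0,0.009,0,0,1]]' 80
python3 -c "
from h import *
st()"
```

```text
time: 9.82
ee_pos: [0.6236, 0.1667, 0.1762]
tcp_rot: [83.3, 90.0, 67.2]
wrist_force: [0.2, 2.0, -4.8]
opening: 0.0109
t 9.825 p [0.6236 0.1667 0.1762] xax [ 0.     0.001 -1.   ] yang 73.92 q [15.  17.4 16.3 88.8  0.  31. ] F [ 0.2  2.  -4.8] T [ 0.65 -0.2  -0.03] op 0.0109
```

```bash
python3 -m handwheel '[[0,0,0,0.003,0.0007,0,1],[0,0,0,0.006,0.0007,0,1],[0,0,0,0.009,0.0007,0,1],[0,0,0,0.012,0.0007,0,1],[0,0,0,0.012,0.0007,0,1]]' 80
python3 -c "
from h import *
st()"
```

```text
time: 10.45
ee_pos: [0.6236, 0.1669, 0.1635]
tcp_rot: [-135.9, 89.9, -152.0]
wrist_force: [1.7, -0.3, -5.6]
opening: 0.011
t 10.45 p [0.6236 0.1669 0.1635] xax [-0.001 -0.    -1.   ] yang 73.9 q [15.  17.5 14.9 87.5 -0.  31.1] F [ 1.7 -0.3 -5.6] T [ 0.24 -0.6  -0.02] op 0.011
```

```bash
python3 -m handwheel '[[0,0,0,0.003,0,0,1],[0,0,0,0.0055,0,0,1],[0,0,0,0.0065,0,0,1],[0,0,0,0.0065,0,0,1]]' 80
python3 - <<'E'
from ov import *
st()
s=bot.camera('side')
f=s['frame'].astype(float)/255; s['frame']=(np.clip(f,0,1)**.6*255).astype(np.uint8)
draw(s,[],(260,130,335,200),9.5,'s10');
E
```

```text
time: 10.95
ee_pos: [0.6237, 0.1669, 0.1585]
tcp_rot: [15.9, 90.0, -0.2]
wrist_force: [-1.7, -0.7, 4.1]
opening: 0.0111
t 10.95 p [0.6237 0.1669 0.1585] xax [ 0.001 -0.    -1.   ] yang 73.9 q [15.  17.4 14.2 86.8 -0.  31.1] F [-1.7 -0.7  4.1] T [-0.08  0.45  0.  ] op 0.0111
```

View pics/s10.png

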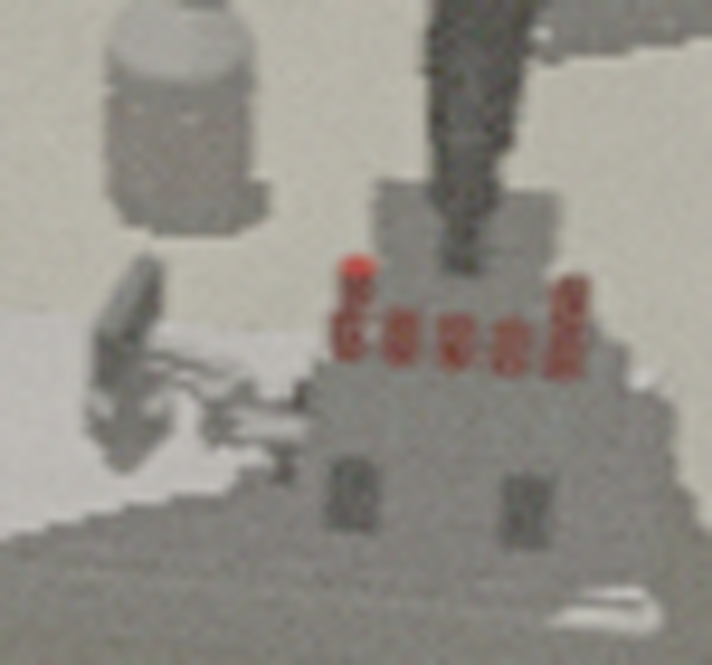

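```bash
python3 -m handwheel '[[0,0,0,0.0015,0,0,1],[0,0,0,0.003,0,0,1],[0,0,0,0.003,0,0,1]]' 80
python3 - <<'E'
from h import *
st()
E
```

```text
time: 11.38
ee_pos: [0.624, 0.1671, 0.1584]
tcp_rot: [28.8, 89.8, 12.7]
wrist_force: [-6.5, -1.8, 20.5]
opening: 0.0109
t 11.375 p [0.624  0.1671 0.1584] xax [ 0.004  0.001 -1.   ] yang 73.9 q [15.  17.2 14.1 86.6 -0.  31.1] F [-6.5 -1.8 20.5] T [-0.44  1.58  0.  ] op 0.0109
```

```bash
python3 -m handwheel '[[0,0,0,-0.002,0,0,1],[0,0,0,-0.002,0,0,-1],[0,0,0,-0.002,0,0,-1],[0,0,0,-0.002,0,0,-1],[0,0,0,-0.002,0,0,-1],[0,0,0,-0.03,0,0,-1],[0,0,0,-0.07,0,0,-1],[0,0,0,-0.11,0,0,-1],[0,0,0,-0.11,0,0,-1]]' 80
python3 - <<'E'
from ov import *
st()
s=bot.camera('side')
f=s['frame'].astype(float)/255; s['frame']=(np.clip(f,0,1)**.6*255).astype(np.uint8)
draw(s,[],(260,130,335,200),9.5,'s11');
E
```

```text
time: 12.5
ee_pos: [0.6246, 0.1673, 0.2685]
tcp_rot: [31.0, 89.7, 14.9]
wrist_force: [0.8, 0.2, -1.1]
opening: 0.0854
t 12.5 p [0.6246 0.1673 0.2685] xax [ 0.006  0.001 -1.   ] yang 73.9 q [15.  19.3 28.9 99.3 -0.  31.1] F [ 0.8  0.2 -1.1] T [ 0.01 -0.05 -0.04] op 0.0854
```

View pics/s11.png

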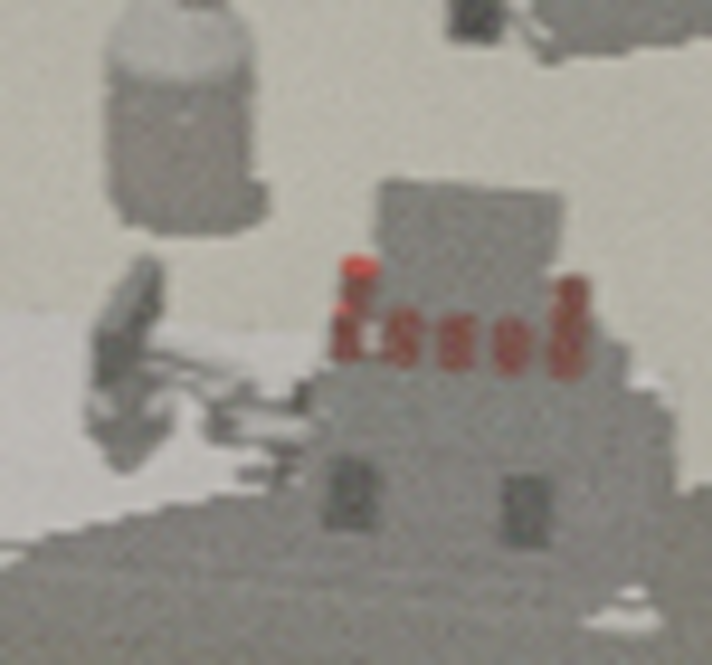

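```bash
python3 - <<'E'
from ov import *
s=bot.camera('side');t=bot.camera('top')
im=cv2.imread('pics/t0.png')[198:230,195:235];cv2.imwrite('pics/t0c.png',cv2.resize(im,None,fx=15,fy=15,interpolation=cv2.INTER_CUBIC))
draw(t,[],(180,130,280,250),5,'t11')
W=[rect(-.006,.006,-.029,.029,.114),rect(-.006,.006,-.029,.029,.084)]
for c in (0,10):
    t['frame']=cv2.cvtColor(cv2.imread('pics/t0.png'),cv2.COLOR_BGR2RGB)
    draw(t,[((.498,.202,-16.1-c),W,(0,255,0))],(195,198,235,230),15,f'wt{c}')
E
```

```text
(no output)
```

View pics/wt10.png

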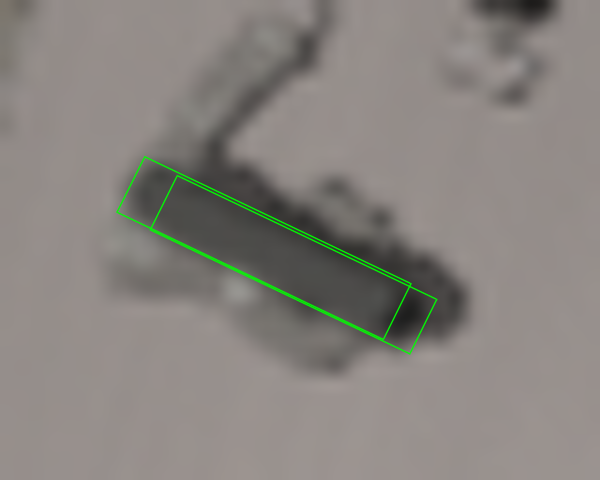

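View pics/t0c.png

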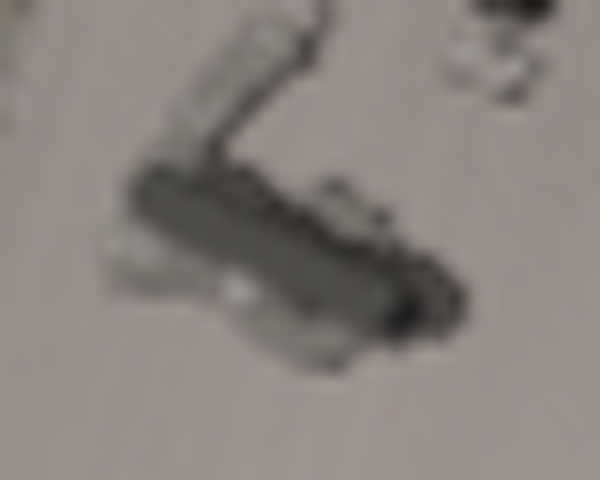

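View pics/t11.png

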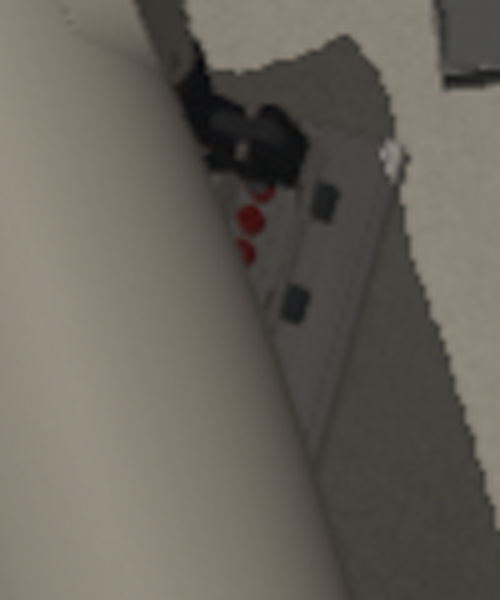

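```bash
python3 - <<'E'
from ov import *
s=bot.camera('side')
print(atz(s,(273.05,164.6),.099))
# seated rack: cap check in side camera
f=s['frame'].astype(int);m=((f[...,0]-f[...,1]>35)&(f[...,0]-f[...,2]>35)).astype(np.uint8)
mm=np.zeros_like(m);mm[155:175,290:325]=m[155:175,290:325]
n,l,st_,ce=cv2.connectedComponentsWithStats(mm);print(ce[1:].round(1),st_[1:,4])
caps=[(x,y,.075) for x in np.arange(-2,3)*.0205 for y in(.0166,-.0166)]
print(proj(s,T(.6237,.1669,-16.1,caps,.048)).round(1))
W=[rect(-.006,.006,-.029,.029,.114),rect(-.006,.006,-.029,.029,.084)]
draw(s,[((.5005,.202,-26.1),W,(0,255,0))],(260,130,335,200),9.5,'s12')
plan([.5005,.202,.215],-26.1);plan([.5005,.202,.215],180-26.1);
E
```

```text
[0.50319364 0.19258635 0.099     ]
[[296.9 159.6]
 [320.  160. ]
 [301.  163. ]
 [319.5 163.5]
 [302.5 164.5]
 [308.  164.5]
 [313.3 164.7]
 [296.  166. ]
 [307.  167. ]
 [313.5 167. ]
 [319.5 166.5]] [17  1  1  2  2  4  3  1  1  2  4]
[[296.4 157.2]
 [295.4 162.4]
 [302.  157.7]
 [301.1 162.9]
 [307.7 158.2]
 [306.9 163.4]
 [313.3 158.7]
 [312.6 163.9]
 [319.  159.2]
 [318.4 164.4]]
turn [ 1.0e+02 -2.0e-02  1.3e-01] shift [ 0.0485 -0.0003 -0.1277]
turn [-8.0e+01 -1.3e-01 -2.0e-02] shift [ 0.0485 -0.0003 -0.1277]
```

View pics/s12.png

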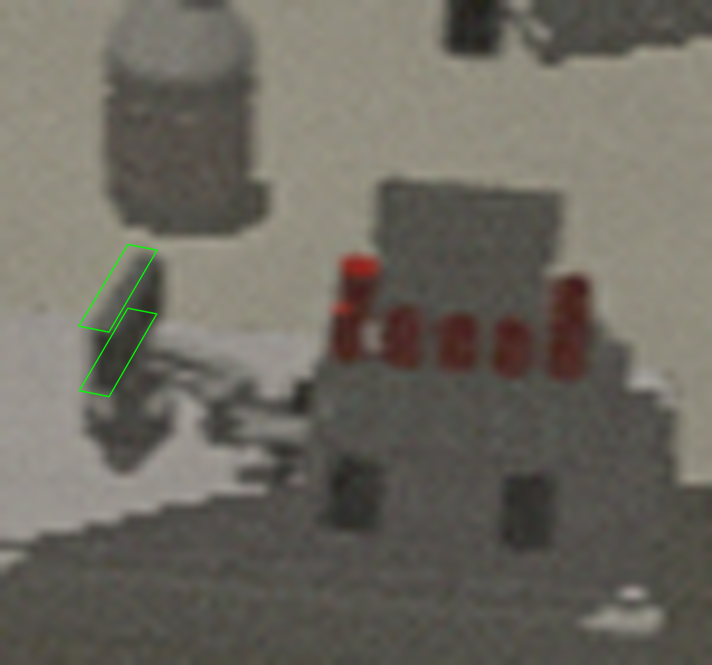

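```bash
python3 - <<'E'
from h import *
plan([.5015,.202,.19],180-26.1)
E
python3 -m handwheel '[[-10,0,0,0,0,-0.03,-1],[-20,0,0,0,0,-0.06,-1],[-30,0,0,0,0,-0.09,-1],[-40,0,0,0.02,0,-0.115,-1],[-50,0,0,0.04,0,-0.126,-1],[-60,0,0,0.06,0,-0.127,-1],[-70,0,0,0.075,0,-0.127,-0.5],[-80,0,0,0.075,0,-0.127,-0.5],[-80,0,0,0.075,0,-0.127,-0.5],[-80,0,0,0.075,0,-0.127,-0.5]]' 30
python3 - <<'E'
from ov import *
st()
plan([.5015,.202,.1],180-26.1)
s=bot.camera('side');t=bot.camera('top')
draw(s,[],(230,110,335,200),7,'s13');draw(t,[],(170,130,280,250),5,'t13')
E
```

```text
turn [-8.0e+01 -1.3e-01 -2.0e-02] shift [ 0.0735 -0.     -0.1267]
time: 13.95
ee_pos: [0.5015, 0.2022, 0.1894]
tcp_rot: [136.7, 90.0, -159.6]
wrist_force: [0.5, -0.6, 0.4]
opening: 0.0641
t 13.95 p [0.5015 0.2022 0.1894] xax [-0.001 -0.    -1.   ] yang 153.68 q [ 22.    2.9   1.1  88.3   0.  -41.7] F [ 0.5 -0.6  0.4] T [-0.01  0.02  0.01] op 0.0641
turn [-0.22 -0.02 -0.02] shift [ 0.0894 -0.0001 -0.0001]
```

View pics/s13.png

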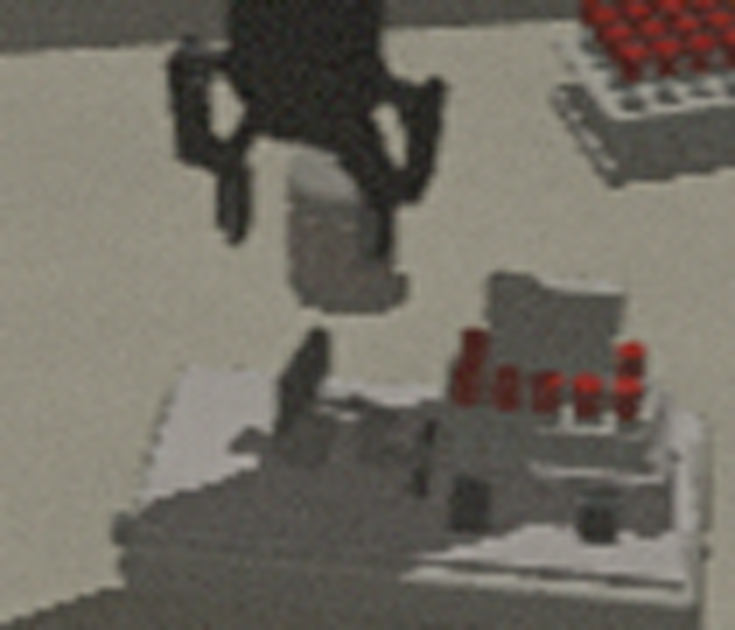

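View pics/t13.png

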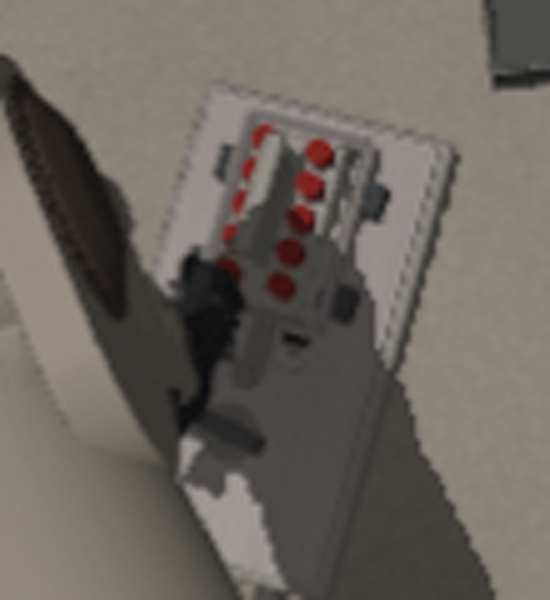

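```bash
python3 -m handwheel '[[0,0,0,0.03,0,0,-0.5],[0,0,0,0.06,0,0,-0.5],[0,0,0,0.08,0,0,-0.5],[0,0,0,0.0855,0,0,-0.5],[0,0,0,0.0855,0,0,-0.5]]' 30
python3 - <<'E'
from ov import *
st()
s=bot.camera('side')
draw(s,[],(230,110,335,200),7,'s14')
E
```

```text
time: 14.68
ee_pos: [0.5017, 0.2023, 0.1047]
tcp_rot: [-36.5, 90.0, 27.4]
wrist_force: [-0.1, 0.3, -0.3]
opening: 0.0641
t 14.675 p [0.5017 0.2023 0.1047] xax [ 0.  0. -1.] yang 153.87 q [ 22.    3.4  -7.7  78.9   0.  -41.9] F [-0.1  0.3 -0.3] T [-0.02  0.03 -0.03] op 0.0641
```

View pics/s14.png

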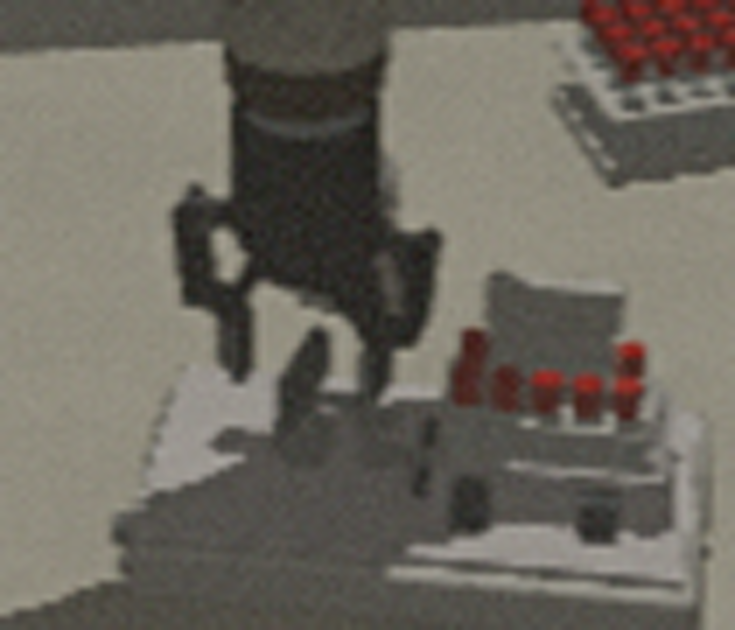

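```bash
python3 -m handwheel '[[0,0,0,0,0,0,1],[0,0,0,0,0,0,1],[0,0,0,0,0,0,1],[0,0,0,0,0,0,1],[0,0,0,0,0,0,1],[0,0,0,0,0,0,1],[0,0,0,0,0,0,1]]' 30
python3 -c "
from h import *
st()"
```

```text
time: 15.6
ee_pos: [0.5007, 0.2027, 0.1048]
tcp_rot: [83.3, 89.9, 147.3]
wrist_force: [-7.4, 2.0, 5.0]
opening: 0.0118
t 15.6 p [0.5007 0.2027 0.1048] xax [-0.002  0.001 -1.   ] yang 153.94 q [ 22.    3.3  -7.7  79.    0.1 -41.9] F [-7.4  2.   5. ] T [ 0.45  1.31 -0.03] op 0.0118
```

```bash
python3 -m handwheel '[[5,0,0,0,0.0013,0,1],[10,0,0,0,0.0013,0,1],[15,0,0,0,0.0013,0,1],[20,0,0,0,0.0013,0,1],[20,0,0,0,0.0013,0,1]]' 50
python3 -c "
from h import *
st()"
```

```text
time: 16.23
ee_pos: [0.5005, 0.2028, 0.1048]
tcp_rot: [-31.8, 90.0, 12.1]
wrist_force: [-1.8, -1.0, 4.9]
opening: 0.0109
t 16.225 p [0.5005 0.2028 0.1048] xax [ 0.  0. -1.] yang 133.93 q [ 22.1   3.2  -7.8  78.9  -0.  -21.9] F [-1.8 -1.   4.9] T [-0.16  0.35 -0.18] op 0.0109
```

```bash
python3 -m handwheel '[[5,0,0,0,0,0,1],[10,0,0,0,0,0,1],[15,0,0,0,0,0,1],[20,0,0,0,0,0,1],[25,0,0,0,0,0,1],[30,0,0,0,0,0,1],[30,0,0,0,0,0,1]]' 50
python3 - <<'E'
from ov import *
st()
s=bot.camera('side')
draw(s,[],(230,110,335,200),7,'s15')
E
```

```text
time: 17.1
ee_pos: [0.5005, 0.2029, 0.1049]
tcp_rot: [25.8, 90.0, 39.8]
wrist_force: [-2.6, 1.0, 4.4]
opening: 0.0113
t 17.1 p [0.5005 0.2029 0.1049] xax [ 0.  0. -1.] yang 103.97 q [22.1  3.2 -7.8 78.9  0.   8.1] F [-2.6  1.   4.4] T [-0.07  0.46 -0.14] op 0.0113
```

View pics/s15.png

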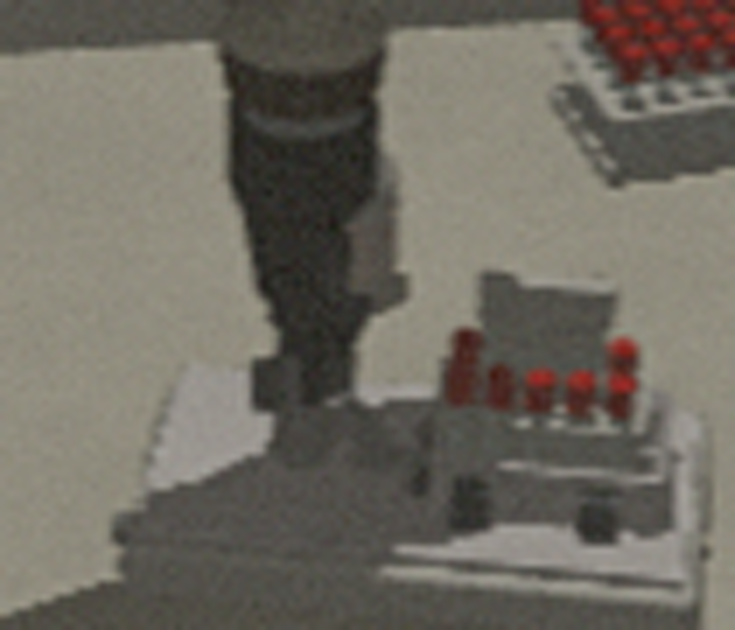

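```bash
python3 -m handwheel '[[4,0,0,0,0,0,1],[8,0,0,0,0,0,1],[12,0,0,0,0,0,1],[16,0,0,0,0,0,1],[20,0,0,0,0,0,1],[24,0,0,0,0,0,1],[28,0,0,0,0,0,1],[31,0,0,0,0,0,1],[31,0,0,0,0,0,1]]' 50
python3 - <<'E'
from ov import *
st()
s=bot.camera('side')
draw(s,[],(230,110,335,200),7,'s16')
E
```

```text
time: 18.27
ee_pos: [0.5005, 0.2031, 0.1049]
tcp_rot: [69.4, 90.0, 52.5]
wrist_force: [-2.0, 0.9, 4.8]
opening: 0.011
t 18.275 p [0.5005 0.2031 0.1049] xax [ 0.     0.001 -1.   ] yang 73.01 q [22.1  3.2 -7.8 78.9  0.  39.1] F [-2.   0.9  4.8] T [ 0.03  0.49 -0.01] op 0.011
```

View pics/s16.png

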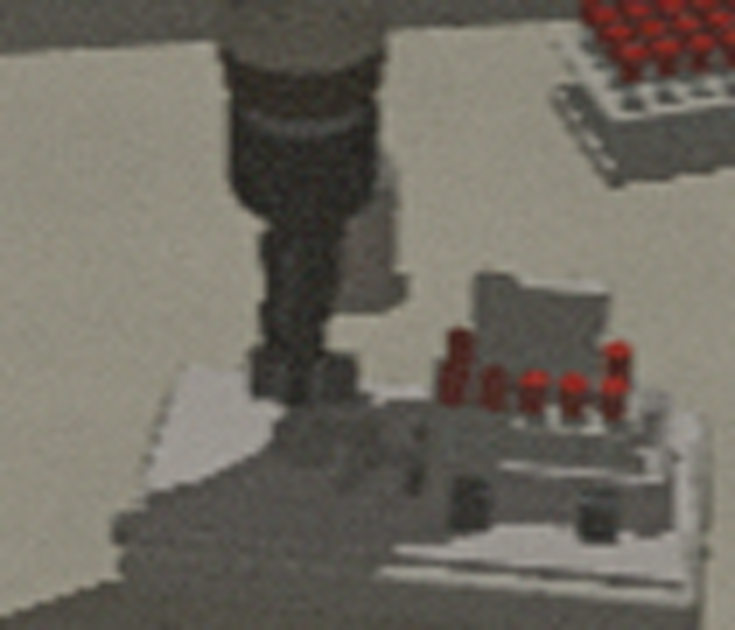

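```bash
python3 -m handwheel '[[0,0,0,0,0,0,-0.5],[0,0,0,0,0,0,-0.5],[0,0,0,0,0,0,-0.5],[0,0,0,0,0,0,-0.5],[0,0,0,-0.03,0,0,-0.5],[0,0,0,-0.07,0,0,-0.5],[0,0,0,-0.12,0,0,-0.5],[0,0,0,-0.15,0,0,-0.5],[0,0,0,-0.15,0,0,-0.5]]'
python3 - <<'E'
from ov import *
st()
s=bot.camera('side')
draw(s,[],(230,110,335,200),7,'s17')
E
```

```text
time: 19.45
ee_pos: [0.5013, 0.2031, 0.2568]
tcp_rot: [39.5, 89.8, 22.4]
wrist_force: [0.5, 0.4, 0.0]
opening: 0.0638
t 19.45 p [0.5013 0.2031 0.2568] xax [ 0.004  0.002 -1.   ] yang 72.91 q [22.1  3.6  9.4 95.5  0.  39.1] F [0.5 0.4 0. ] T [-0.04  0.03  0.01] op 0.0638
```

View pics/s17.png

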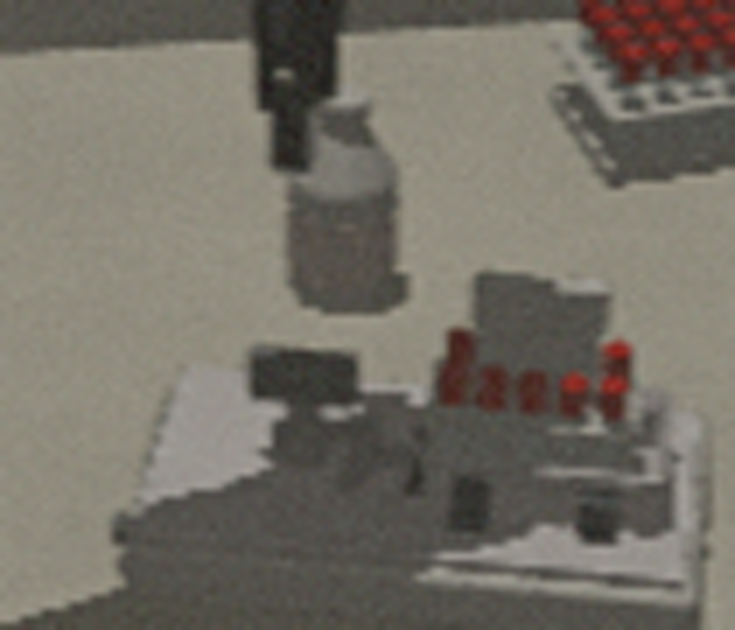

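```bash
python3 - <<'E'
from h import *
plan([.2,.48,.28],72.9)
E
```

```text
turn [ 0.01  0.07 -0.06] shift [-0.0254  0.1764 -0.369 ]
```

```bash
python3 -m handwheel '[[0,0,0,-0.02,0.176,-0.369,-0.5],[0,0,0,-0.025,0.176,-0.369,-0.5],[0,0,0,-0.025,0.176,-0.369,-0.5],[0,0,0,-0.025,0.176,-0.369,-0.5],[0,0,0,-0.025,0.176,-0.369,-0.5],[0,0,0,-0.025,0.176,-0.369,-0.5],[0,0,0,-0.025,0.176,-0.369,-0.5],[0,0,0,-0.025,0.176,-0.369,-0.5],[0,0,0,-0.025,0.176,-0.369,-0.5]]'
python3 - <<'E'
from ov import *
st()
s=bot.camera('side');t=bot.camera('top')
save(t,'t18f')
W=[rect(-.006,.006,-.029,.029,.114)]
it=[((.498,.202,-107.1),W,(0,255,0))]
draw(s,[],(230,130,340,215),6.5,'s18');draw(t,it,(180,130,270,250),5,'t18')
f=t['frame'].astype(int);m=((f[...,0]-f[...,1]>45)&(f[...,0]-f[...,2]>45)).astype(np.uint8)
mm=np.zeros_like(m);mm[150:205,205:255]=m[150:205,205:255]
n,l,a,ce=cv2.connectedComponentsWithStats(mm);print(ce[1:].round(1).tolist(),a[1:,4])
Q=np.array([atz(t,c,.123) for c in ce[1:]]);print(Q.round(4),Q.mean(0))
E
```

```text
time: 20.62
ee_pos: [0.1996, 0.4791, 0.2782]
tcp_rot: [-88.0, 89.9, -105.1]
wrist_force: [0.7, 0.7, 0.1]
opening: 0.0641
t 20.625 p [0.1996 0.4791 0.2782] xax [-0.    -0.002 -1.   ] yang 72.93 q [67.4  1.5  9.6 98.2 -0.  84.5] F [0.7 0.7 0.1] T [ 0.01 -0.02  0.05] op 0.0641
[[221.2, 158.8], [232.9, 162.0], [218.8, 165.5], [230.9, 169.0], [216.8, 172.5], [229.0, 175.4], [215.0, 179.0], [227.1, 182.1], [214.3, 186.1], [225.0, 189.0]] [12 22  8 22  8 23  8 22 24 21]
[[0.6595 0.1752 0.123 ]
 [0.6493 0.1407 0.123 ]
 [0.6396 0.1822 0.123 ]
 [0.6285 0.1465 0.123 ]
 [0.6188 0.1878 0.123 ]
 [0.6095 0.152  0.123 ]
 [0.5996 0.1928 0.123 ]
 [0.5898 0.1573 0.123 ]
 [0.5785 0.1945 0.123 ]
 [0.5695 0.1633 0.123 ]] [0.61425862 0.1692357  0.123     ]
```

View pics/s18.png

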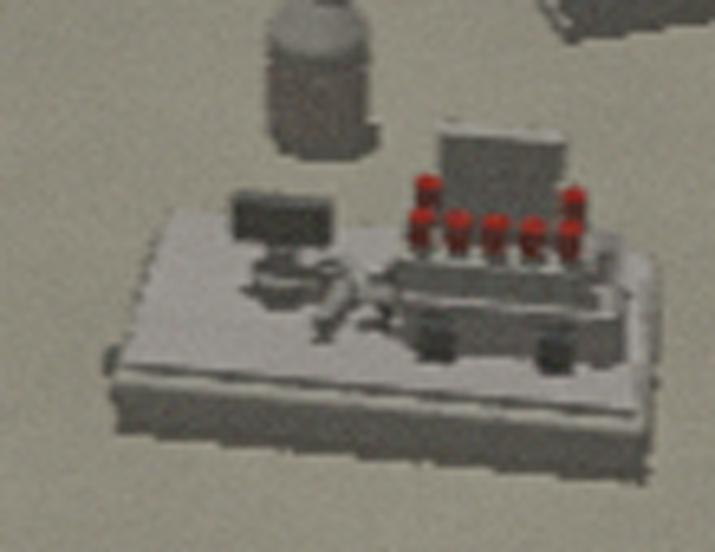

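View pics/t18.png

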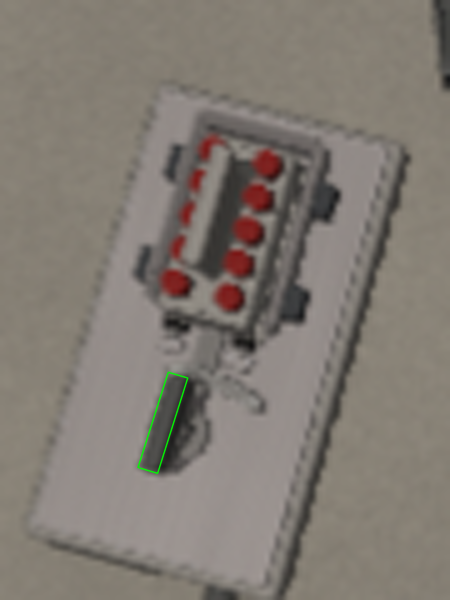

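```bash
python3 -c "
from workcell import bot
print(bot.job_done())"
```

```text
the job is handed in; nothing more can be done
None
```

I placed the white rack in the mixer cradle, stud towards the cam, and locked it with the cam. I handed the job in at about 20.7 s of the 51 s allowed. `job_done()` gave no verdict, so everything below comes from my own measurements.

- **Seating:** I pressed the rack down to about 20 N. It stopped firmly with the TCP at z = 0.158, which matches a rack resting fully down on the platform.
- **Cam lock:** I turned it 81° clockwise. The wing now points at about 91°, or 1.59 rad, against the 1.3 rad needed.
- **Rack position:** the last top picture puts the rack's origin 121 mm from the cam axis, which is the tight position. That puts the stud about 28 mm from the axis. The hook is round the stud and the rack is against the pads.
- **Hand and bystanders:** the gripper is open and well clear. The bottle stands where it was; I saw no contact with the jar or tray, but did not measure their positions again.

- **Not measured:** I could not read the stop's travel directly. I inferred it from the rack's position. I also felt no clear click from the spring catches, so the bottoming force and height are my evidence that they engaged.
- **Disagreements:** the two cameras differed by about 5 mm along x, so I judged the rack relative to the cradle instead. When I gripped the wing, the hand was pushed about 1 mm sideways (about 7 N), and I corrected for that before turning.

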